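# Seat a regulating valve and back it off two turns

## Task

Set the blue-wheel regulating valve on the bench: crank its wheel clockwise (seen from above) by its handle until it is fully closed against its stop, then open it again by exactly two full turns counterclockwise. Finish while still holding the handle in the closed gripper, and leave the yellow-wheel valve and the other things on the bench as they are.

Things in the scene. Friction and masses are not known exactly. Their poses are not given: they have to be found in the camera images.
- blue_base: fixed foot of the valve with the blue wheel: dark steel plate 70 x 80 x 10 mm bolted to the worktop, brass valve body on it; origin at the centre of the plate's underside, z up
- blue_axis (a point): point on the blue wheel's vertical turning axis, 95 mm above the worktop, at the height of point blue_grip (above the hub: the hub ends 74 mm above the worktop)
- blue_grip (a point): where to grip the blue wheel's crank handle: on the handle's axis, 20 mm below its top
- blue_handle: upright black crank handle on the rim of the blue wheel: cylinder 18 mm in diameter and 46 mm tall (69 to 115 mm above the worktop), its axis 40 mm from the wheel's axis; it revolves freely on its own pin, so the wheel can be cranked round with the gripper's heading kept constant. Origin at the centre of its lower end
- blue_wheel (a joint): turn of the blue wheel in rad about the vertical: 0 = fully closed (solid stop); grows as the valve opens, counterclockwise seen from above, up to 31.4 (five turns). At 0 (and at every whole turn) the handle lies along the foot's own +x from the axis. The wheel (rim centre line 40 mm from the axis, rim 10 mm thick, 57 to 67 mm above the worktop, four spokes) turns with steady friction, about 3 N at the handle, and stays where it is left. It starts 1.2 to 5.8 rad open.
- yellow_base: fixed foot of the valve with the yellow wheel: dark steel plate 70 x 80 x 10 mm bolted to the worktop, brass valve body on it; origin at the centre of the plate's underside, z up
- yellow_axis (a point): point on the yellow wheel's vertical turning axis, 95 mm above the worktop, at the height of point yellow_grip (above the hub: the hub ends 74 mm above the worktop)
- yellow_grip (a point): where to grip the yellow wheel's crank handle: on the handle's axis, 20 mm below its top
- yellow_handle: upright black crank handle on the rim of the yellow wheel: cylinder 18 mm in diameter and 46 mm tall (69 to 115 mm above the worktop), its axis 40 mm from the wheel's axis; it revolves freely on its own pin, so the wheel can be cranked round with the gripper's heading kept constant. Origin at the centre of its lower end
- yellow_wheel (a joint): turn of the yellow wheel in rad about the vertical: 0 = fully closed (solid stop); grows as the valve opens, counterclockwise seen from above, up to 31.4 (five turns). At 0 (and at every whole turn) the handle lies along the foot's own +x from the axis. Same make as the blue one; it must not be turned.
- beaker: clear beaker, 52 mm wide, 70 mm high; bystander
- rack: blue vial rack, 42 x 98 x 36 mm; bystander
- tape: green tape roll lying flat, 64 mm wide, 18 mm high; bystander
- marker: black-capped marker pen lying down, 126 mm long, 12 mm thick; bystander
- wash: white wash bottle with red spout, 58 x 105 x 203 mm; bystander
- cap: blue screw cap lying flat, 39 mm wide, 22 mm high; bystander

How it is judged:
On the way:
1. the blue wheel is turned fully closed, against its stop (within 0.1 rad), by the handle, and rests there 0.2 s (value of joint blue_wheel below 0.1 rad and contact force between the fingers and blue_handle above 0.5 N), for 0.2 s.
At the end, for the whole second after the job is handed in: The blue wheel, after having been closed to its stop, stands still two turns open (12.57 rad, within 0.25 rad) and the gripper still holds its handle (fingers press on it with more than 3 N, handle between them) (value of joint blue_wheel between 12.316 and 12.816 rad and velocity of joint blue_wheel between -0.1 and 0.1 rad/s and contact force between the fingers and blue_handle above 3 N and distance between the grasp point and blue_grip below 0.03 m); the arm keeps its last pose, push and grip.
It fails at once if the yellow wheel is turned by more than 0.2 rad or its handle is gripped (distance of yellow_grip from where it was at the start of the episode above 0.008 m or contact force between the fingers and yellow_handle above 8 N).
It fails at once if a bystander is pushed more than 25 mm or tipped over (distance of any of beaker, rack, tape, marker, wash, cap from where it was at the start of the episode above 0.025 m or angle between any of beaker, wash, rack's own z axis and vertical above 0.5 rad).
It also fails if it takes over 58 s, if anything falls off the work surface, if the arm or the gripper's body presses on something with over 40 N, if the wrist force passes 120 N, or if a joint passes its speed limit or range.

## Robot

A 6-joint arm with a two-finger parallel gripper is mounted at the origin on a cart in front of the work surface, level with it; the furniture and walls round the work are solid. World frame = base frame: x ahead of the robot, y to its left, z up, the work surface at z = 0. Lengths are in m, angles in rad, forces in N, time in s.
With the tool pointing down it reaches from about 0.325 to 0.75 m from the base axis. Payload 7.6 kg.
Tool frame: the origin (TCP) lies at the very end of the fingers, on their centre line; the grasp point (between the pads) lies 19 mm behind it; z points along the fingers, x is the direction in which the jaws open and shut, and the axes are right-handed (so a half turn about z gives the same grasp; the last joint's range is limited). The gripper opens to 85 mm and grips with 20 to 120 N. Pads are 22 mm wide; open, the fingers measure 114 mm over their backs; the gripper's body (76 mm by 85 mm) begins 54 mm behind the grasp point. The pads swing forward as they close: fully open they stand 13 mm farther back than shut.
Start: joints at [1.136, 0.052, 1.401, -0, 1.689, -0.07], TCP at [0.187, 0.49, 0.231] pointing down, gripper open.
Joint ranges: [-2.9, 2.9], [-0.91, 2.17], [0.12, 2.37], [-1.06, 4.2], [0.26, 2.73], [-2.93, 2.93]. Speed limits (rad/s): [2.57, 2.57, 3.01, 3.14, 3.14, 3.14].

## Interface

Orientations are given as a rotation vector (axis times angle).
In Python, from cell import manip gives the robot as it stands. The module is installed in compiled form; this text tells all that it offers.
- The arm moves only by the tool drive_tool, never from a script. Its argument "moves" is a list of rows, each a list of 4 numbers: the shift along the world's x, y, z in units of 25 mm (1.0 is 25 mm), then the turn about the world's z in units of 5 degrees (1.0 is 5 degrees). A call has 1 to 20 rows; each row is the pose to reach, as a shift and turn from the pose measured when the call began; what a row does not reach only later rows make up. A row lasts 1/12 s, in which the tool goes at most 41.7 mm and 7.16 degrees, less where a joint would pass 70% of its speed; a pose out of reach is approached as far as the arm can. A call with a gripper value outside its range is refused whole. "gripper" is the finger opening in mm, from 0 to 85.4, set as the call begins (left out, the last holds). The fingers move at their own pace and stop on an object; the grip force is fixed at half the most. Time passes only in rows, so rows that repeat a pose let the fingers close. It gives the time, the measured TCP pose, the force and the opening at its end, in the units of the state.
- manip.state(): the state, without advancing time (a new reading comes with each control period).
- manip.snapshot(name): name is "scene" or "top" or "wrist"; returns the picture (420x560x3 uint8, red, green, blue); there is no depth.
- manip.camera_info(name): a dict with "mtx" (3x3 intrinsics, pixels), "extrinsics" (4x4, takes a point from world to camera coordinates); the wrist camera has in their place "T_tool_cam" (4x4, takes a point from camera to tool coordinates, whose origin is the TCP and whose axes are the tool frame's). Camera axes: x right, y down, z forward; pixel columns grow to the right and rows downward; lengths in m; the calibration is good to about 2 mm. The wrist camera is an equidistant fisheye: a pixel r from the principal point sees the ray r / f radians off the axis. A picture is of the moment at which its call begins: read the wrist's pose just before it. camera_info takes no time and is no camera call.
- manip.job_done(): hands the job in, once; it reports no verdict.
The state is a dict: "clock": time; "qpos": joint angles; "qvel": joint speeds; "joint_torque": joint torques, N m; "tcp_pos": TCP position; "tool_rot": TCP orientation; "wrist_force": force on the tool from outside, world axes, zero at the start; "ft_torque": the same for the moment, N m; "finger_gap": finger opening in m.
Only numpy, scipy, OpenCV 4.12 (cv2) and the standard library are available. Lean on these libraries where they do the work, as an engineer would, in place of code of your own. Each camera call takes 0.05 s, during which the arm holds its last target.

## Working session

There is one attempt and no reset: what is moved stays moved. The work goes in short steps, Python scripts to look and compute and a tool call to move; the robot and the scene stay as the last step left them, time stands still between calls to the robot, and variables do not carry over. Pictures are saved under pics/ and viewed, and the job is handed in when it is done.

Besides the shell and the picture viewer there is one more tool, called after "Request:" by a JSON object that holds its "name" and its "arguments". drive_tool: Moves the arm, as the interface text tells. Its arguments: {"type":"object","properties":{"moves":{"type":"array","items":{"type":"array","items":{"type":"number"}}},"gripper":{"type":"number"}},"required":["moves"]}

```bash
mkdir -p pics; python3 - <<'E'
from cell import manip
import cv2,numpy as np
s=manip.state();print({k:np.round(v,3) for k,v in s.items()})
for n in("scene","top","wrist"):
    i=manip.snapshot(n);cv2.imwrite(f"pics/{n}0.png",i[...,::-1]);c=manip.camera_info(n);print(n,{k:np.round(v,4).tolist() if not isinstance(v,str) else v for k,v in c.items()})
E
```

```text
{'clock': np.float64(0.0), 'qpos': array([ 1.136,  0.053,  1.402,  0.   ,  1.689, -0.07 ]), 'qvel': array([-0.001, -0.002,  0.001, -0.001, -0.   , -0.001]), 'joint_torque': array([-0.0000e+00, -3.8167e+01, -3.6019e+01, -0.0000e+00,  6.0000e-03,
       -0.0000e+00]), 'tcp_pos': array([0.187, 0.49 , 0.23 ]), 'tool_rot': array([ 2.587e+00,  1.781e+00, -2.000e-03]), 'wrist_force': array([-0.04 , -0.32 , -0.481]), 'ft_torque': array([ 0.023, -0.027, -0.031]), 'finger_gap': np.float64(0.085)}
scene {'mtx': [[448.433, 0.0, 284.9093], [0.0, 448.433, 213.7004], [0.0, 0.0, 1.0]], 'extrinsics': [[0.472, -0.8815, -0.0115, -0.2918], [-0.4593, -0.2347, -0.8567, 0.3028], [0.7525, 0.4097, -0.5157, 1.1992], [0.0, 0.0, 0.0, 1.0]]}
top {'mtx': [[530.6914, 0.0, 277.9605], [0.0, 530.6914, 204.8005], [0.0, 0.0, 1.0]], 'extrinsics': [[0.0236, -0.9997, -0.0021, -0.074], [-0.9854, -0.0229, -0.1687, 0.5005], [0.1686, 0.0061, -0.9857, 1.605], [0.0, 0.0, 0.0, 1.0]]}
wrist {'mtx': [[325.1923, 0.0, 276.837], [0.0, 325.1923, 203.5106], [0.0, 0.0, 1.0]], 'T_tool_cam': [[1.0, 0.0001, 0.0005, -0.0002], [-0.0002, 0.9631, 0.2691, -0.0678], [-0.0005, -0.2691, 0.9631, -0.1434], [0.0, 0.0, 0.0, 1.0]]}
```

View pics/scene0.png

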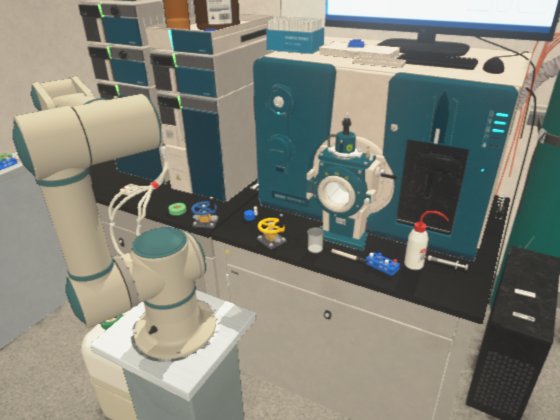

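View pics/top0.png

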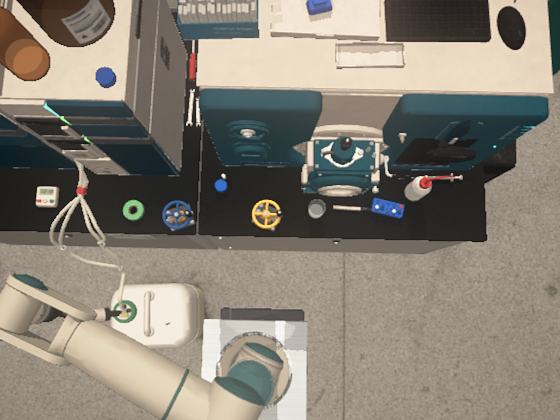

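View pics/wrist0.png

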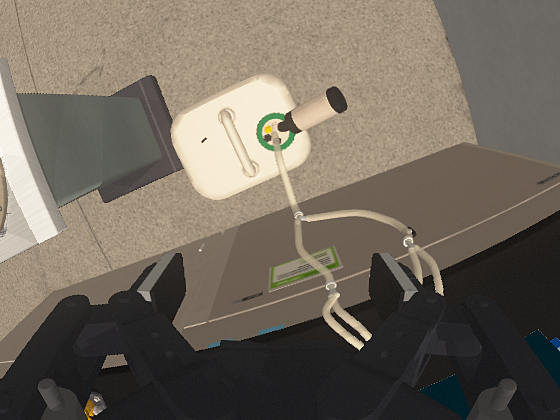

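The scene and top views show the blue wheel at top (178,215), yellow at (266,213), tape at (133,210), and cap at (221,186). The wrist camera doesn't see the valve yet. I'll zoom in on the top and scene views.

```bash
cat > h.py <<'E'
import numpy as np,cv2
from cell import manip
from scipy.spatial.transform import Rotation as R
def ray(n,u,v,st=None):
    c=manip.camera_info(n);K=c["mtx"]
    if n=="wrist":
        x=(u-K[0][2])/K[0][0];y=(v-K[1][2])/K[1][1];r=np.hypot(x,y)
        d=np.array([np.sin(r)*x/r,np.sin(r)*y/r,np.cos(r)])
        T=np.eye(4);T[:3,:3]=R.from_rotvec(st["tool_rot"]).as_matrix();T[:3,3]=st["tcp_pos"]
        T=T@np.array(c["T_tool_cam"])
        return T[:3,3],T[:3,:3]@d
    E=np.array(c["extrinsics"]);d=np.linalg.inv(K)@[u,v,1]
    return -E[:3,:3].T@E[:3,3],E[:3,:3].T@d
def onz(n,u,v,z,st=None):
    o,d=ray(n,u,v,st);return o+d*(z-o[2])/d[2]
def proj(n,P,st=None):
    c=manip.camera_info(n);K=np.array(c["mtx"])
    if n=="wrist":
        T=np.eye(4);T[:3,:3]=R.from_rotvec(st["tool_rot"]).as_matrix();T[:3,3]=st["tcp_pos"]
        T=np.linalg.inv(T@np.array(c["T_tool_cam"]));p=T[:3,:3]@P+T[:3,3]
        a=np.arctan2(np.hypot(p[0],p[1]),p[2])/np.hypot(p[0],p[1]);return K[0,0]*a*p[0]+K[0,2],K[1,1]*a*p[1]+K[1,2]
    E=np.array(c["extrinsics"]);p=K@(E[:3,:3]@P+E[:3,3]);return p[:2]/p[2]
def tri(rs):
    A=0;b=0
    for o,d in rs:
        d=d/np.linalg.norm(d);M=np.eye(3)-np.outer(d,d);A=A+M;b=b+M@o
    return np.linalg.solve(A,b)
E
python3 - <<'E'
from h import *
a=cv2.imread("pics/top0.png");b=cv2.imread("pics/scene0.png")
z1=cv2.resize(a[185:245,120:220],None,fx=6,fy=6,interpolation=2)
z2=cv2.resize(b[190:240,155:255],None,fx=6,fy=6,interpolation=2)
cv2.imwrite("pics/z1.png",np.vstack([z1[:300],z2]))
cv2.imwrite("pics/z1.png",np.vstack([z1[:300],z2]))
for n,im in(("top",a),("scene",b)):
    h=cv2.cvtColor(im,cv2.COLOR_BGR2HSV);m=cv2.inRange(h,(103,130,60),(122,255,255))
    N,l,s,c=cv2.connectedComponentsWithStats(m)
    for i in range(1,N):
        if s[i,4]>25:print(n,s[i],c[i].round(1),onz(n,*c[i],.062).round(3))
print(proj("top",np.array([.45,.1,.06])))
E
```

```text
top [314   0  12   3  27] [318.5   0.7] [ 1.181 -0.179  0.062]
top [ 96  68  18  17 232] [104.1  75.4] [0.906 0.504 0.062]
top [214 179  14  14 145] [220.5 185.3] [0.556 0.116 0.062]
top [371 198  34  21 407] [387.2 207.5] [ 0.498 -0.397  0.062]
top [162 200  29  29 254] [174.5 213.5] [0.464 0.253 0.062]
scene [445  23 105  10 433] [502.6  27.2] [ 5.15  -0.286  0.062]
scene [349  40  14   7  79] [355.9  43.3] [3.615 0.843 0.062]
scene [  0 158  17  12  93] [  7.1 163.1] [0.385 1.26  0.062]
scene [191 201  24  13 141] [201.4 207.8] [0.459 0.256 0.062]
scene [244 210  11  11 103] [248.8 215. ] [0.495 0.077 0.062]
scene [366 252  34  24 359] [382.7 264. ] [ 0.438 -0.425  0.062]
[224.48166792 219.41771579]
```

View pics/z1.png

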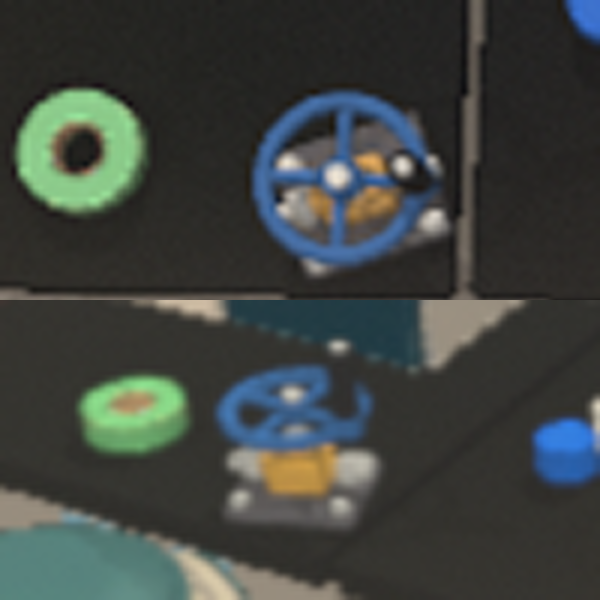

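```bash
python3 - <<'E'
from h import *
r=[ray("top",187,212.8),ray("scene",211.7,197.7)]
P=tri(r);print("handle top",P.round(4),proj("top",P),proj("scene",P), onz("top",187,212.8,.115))
P=tri([ray("top",120+338/6,185+177/6),ray("scene",155+293/6,190+94/6)]);print("hub",P.round(4),proj("top",P),proj("scene",P))
P=tri([ray("top",82,190),ray("scene",155,184)]);print("redjoint",P.round(3))
print(R.from_rotvec(manip.state()["tool_rot"]).as_matrix().round(2))
for p in [(195,172),(100,172),(75,162)]:print(onz("top",*p,0).round(3))
E
```

```text
handle top [0.4597 0.205  0.1161] [187.20380491 212.65896378] [211.49037801 197.70938054] [0.45945121 0.20580754 0.115     ]
hub [0.4602 0.2449 0.0732] [176.5050578  214.37946907] [203.65536697 205.67377902]
redjoint [0.533 0.544 0.058]
[[ 0.36  0.93 -0.  ]
 [ 0.93 -0.36 -0.  ]
 [-0.   -0.   -1.  ]]
[0.61  0.208 0.   ]
[0.603 0.514 0.   ]
[0.634 0.597 0.   ]
```

Request:
{"name": "drive_tool", "arguments": {"moves": [[0.4,-1.5,0.3,0],[0.8,-3,0.6,0],[1.2,-4.5,0.9,0],[1.6,-6,1.2,0],[2,-7.5,1.5,0],[2.4,-9,1.5,0],[3,-10,1.5,0],[4.2,-10.4,1.5,0],[5.6,-10.6,1.5,0],[7,-10.6,1.5,0],[8.4,-10.6,1.5,0],[8.4,-10.6,1.5,0],[8.4,-10.6,1.5,0]]}}

```text
clock: 1.23
tcp_pos: [0.3979, 0.2248, 0.2666]
tool_rot: [-2.589, -1.779, 0.007]
wrist_force: [0.4, 0.6, -0.5]
finger_gap: 0.0857
```

```bash
python3 - <<'E'
from h import *
s=manip.state();print(s["clock"],s["tcp_pos"].round(4),s["tool_rot"].round(3),s["qpos"].round(2))
i=manip.snapshot("wrist")[...,::-1];cv2.imwrite("pics/w1.png",i)
print(proj("wrist",np.array([.46,.205,.115]),s),proj("wrist",np.array([.46,.245,.074]),s))
E
```

```text
1.2333 [0.3979 0.2248 0.2666] [-2.589 -1.779  0.007] [ 0.43 -0.14  1.52 -0.    1.77 -0.77]
(np.float64(281.28637125975894), np.float64(252.947519471949)) (np.float64(314.9347602276756), np.float64(225.60582937601652))
```

View pics/w1.png

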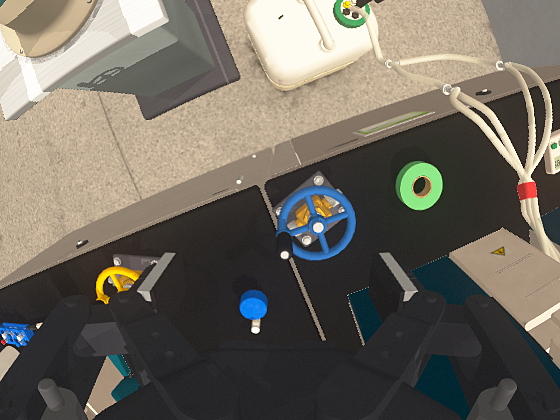

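The wrist view shows the handle top at about (285,255) and the hub at (318,227), within 4 px of the prediction. I'll take sub-pixel centroids and refine.

```bash
python3 - <<'E'
from h import *
s=manip.state()
i=cv2.imread("pics/w1.png");m=cv2.inRange(cv2.cvtColor(i,cv2.COLOR_BGR2HSV),(0,0,140),(180,60,255))
N,l,st,c=cv2.connectedComponentsWithStats(m)
for k in range(1,N):
    if 260<c[k][0]<350 and 170<c[k][1]<270 and st[k,4]>8:print(st[k],c[k].round(1),onz("wrist",*c[k],.115,s).round(4),onz("wrist",*c[k],.074,s).round(4))
h=tri([ray("wrist",285,254.5,s),ray("top",187,212.8),ray("scene",211.7,197.7)]);print(h)
h=tri([ray("wrist",318,227,s),ray("top",176.5,214.4),ray("scene",203.6,205.7)]);print(h)
E
```

```text
[314 176  10   9  77] [318.3 179.9] [0.4031 0.2637 0.115 ] [0.4127 0.2657 0.074 ]
[324 195  16  12  81] [331.6 200.8] [0.4266 0.2691 0.115 ] [0.4395 0.2718 0.074 ]
[276 207   5   8  28] [278.  210.8] [0.4177 0.2179 0.115 ] [0.4293 0.2136 0.074 ]
[338 207   7   6  25] [340.7 209.6] [0.4382 0.2747 0.115 ] [0.4527 0.2782 0.074 ]
[287 222  11   8  52] [291.7 225.5] [0.4363 0.225  0.115 ] [0.4504 0.2216 0.074 ]
[313 222  11  11  88] [317.7 226.9] [0.4467 0.2481 0.115 ] [0.4623 0.248  0.074 ]
[295 233   7   4   9] [297.8 234.6] [0.4472 0.2273 0.115 ] [0.4629 0.2242 0.074 ]
[302 236  10   9  73] [306.2 239.9] [0.4555 0.2332 0.115 ] [0.4723 0.2309 0.074 ]
[281 251   8   8  54] [284.4 254.5] [0.4625 0.2076 0.115 ] [0.4803 0.2019 0.074 ]
[0.46147849 0.20673381 0.11463286]
[0.46184063 0.24670694 0.07180969]
```

Request:
{"name": "drive_tool", "arguments": {"moves": [[1.3,-0.4,-0.8,0],[2.55,-0.72,-1.6,0],[2.55,-0.72,-3,0],[2.55,-0.72,-4,0],[2.55,-0.72,-5,0],[2.55,-0.72,-6,0],[2.55,-0.72,-7,0],[2.55,-0.72,-7.45,0],[2.55,-0.72,-7.45,0],[2.55,-0.72,-7.45,0]], "gripper": 85}}

```text
clock: 2.12
tcp_pos: [0.4606, 0.2075, 0.0824]
tool_rot: [2.587, 1.782, -0.003]
wrist_force: [-0.1, -0.4, 1.0]
finger_gap: 0.085
```

```bash
python3 - <<'E'
from h import *
s=manip.state();print(s["clock"],s["tcp_pos"].round(4),s["wrist_force"].round(1))
cv2.imwrite("pics/w2.png",manip.snapshot("wrist")[...,::-1])
E
```

```text
2.1167 [0.4606 0.2075 0.0824] [-0.1 -0.4  1. ]
```

View pics/w2.png

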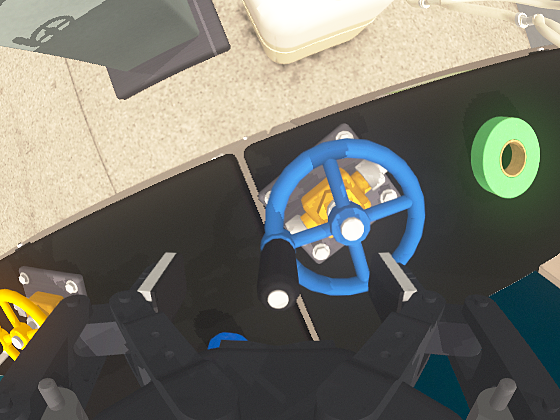

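The handle top (278,299) lies midway between the pads (157 and 397), so I'm closing the gripper.

Request:
{"name": "drive_tool", "arguments": {"moves": [[0,0,0,0],[0,0,0,0],[0,0,0,0],[0,0,0,0],[0,0,0,0],[0,0,0,0],[0,0,0,0],[0,0,0,0],[0,0,0,0],[0,0,0,0]], "gripper": 8}}

```text
clock: 3.0
tcp_pos: [0.4615, 0.2077, 0.0836]
tool_rot: [2.587, 1.781, 0.0]
wrist_force: [-1.5, -1.3, 5.1]
finger_gap: 0.0157
```

```bash
python3 - <<'E'
from h import *
s=manip.state();print(s["clock"],s["tcp_pos"].round(4),s["wrist_force"].round(1),s["finger_gap"])
i=manip.snapshot("wrist")[...,::-1];t=manip.snapshot("top")[...,::-1]
cv2.imwrite("pics/w3.png",i)
# clockwise rows of 15deg from handle angle -90deg
c=np.array([.4617,.2467]);p=s["tcp_pos"][:2];a0=np.arctan2(*(p-c)[::-1]);print(np.degrees(a0),np.linalg.norm(p-c))
for k in range(1,13):
    a=a0-np.radians(10*k);print(k,((c+.04*np.array([np.cos(a),np.sin(a)])-p)/.025).round(2))
E
```

```text
3.0 [0.4615 0.2077 0.0836] [-1.5 -1.3  5.1] 0.015697980063859605
-90.35175436612322 0.039042538928916966
1 [-0.28 -0.01]
2 [-0.55  0.06]
3 [-0.8   0.18]
4 [-1.03  0.34]
5 [-1.22  0.54]
6 [-1.38  0.77]
7 [-1.5   1.02]
8 [-1.57  1.29]
9 [-1.59  1.57]
10 [-1.56  1.85]
11 [-1.49  2.12]
12 [-1.37  2.37]
```

View pics/w3.png

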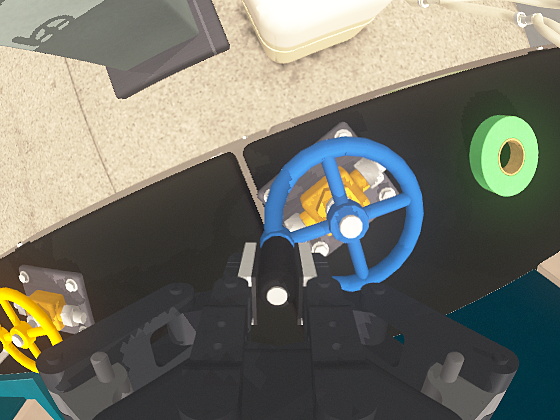

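```bash
python3 - <<'E'
from h import *
s=dict(tcp_pos=np.array([.3979,.2248,.2666]),tool_rot=np.array([-2.589,-1.779,.007]))
P={k:onz("wrist",*p,.012,s)[:2] for k,p in dict(a=(318.3,179.9),b=(278,210.8),c=(306.2,239.9),d=(346,210)).items()}
print({k:v.round(4) for k,v in P.items()})
for x,y in ("ab","bc","cd","da","ac","bd"):
    d=P[y]-P[x];print(x,y,np.linalg.norm(d).round(4),np.degrees(np.arctan2(d[1],d[0])).round(1))
i=cv2.imread("pics/w1.png");cv2.imwrite("pics/z2.png",cv2.resize(i[165:275,255:375],None,fx=5,fy=5,interpolation=2))
E
```

```text
{'a': array([0.4274, 0.2682]), 'b': array([0.447 , 0.2066]), 'c': array([0.4978, 0.227 ]), 'd': array([0.4777, 0.2893])}
a b 0.0647 -72.3
b c 0.0548 21.9
c d 0.0655 108.0
d a 0.0545 -157.3
a c 0.0816 -30.3
b d 0.0882 69.7
```

View pics/z2.png

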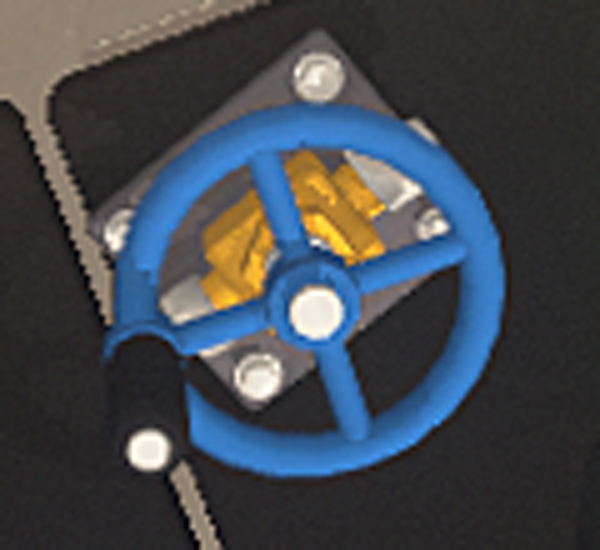

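The short bolt-spacing side gives the foot's x direction as about 20° or 200°. So the stop lies 250° or 70° clockwise from here. I'll crank 60° first and watch the force.

Request:
{"name": "drive_tool", "arguments": {"moves": [[-0.28,0.02,0,0],[-0.55,0.1,0,0],[-0.8,0.21,0,0],[-1.03,0.37,0,0],[-1.23,0.57,0,0],[-1.39,0.8,0,0],[-1.39,0.8,0,0],[-1.39,0.8,0,0]], "gripper": 8}}

```text
clock: 3.77
tcp_pos: [0.4265, 0.2291, 0.0836]
tool_rot: [-2.587, -1.783, -0.005]
wrist_force: [5.5, 5.2, -2.1]
finger_gap: 0.0162
```

```bash
cat >> h.py <<'E'
C=np.array([.4616,.2475])
def plan(s,degs,sgn=-1,a_end=None):
    p=s["tcp_pos"][:2];a0=np.arctan2(*(p-C)[::-1]);print("t",s["clock"].round(2),"p",s["tcp_pos"].round(4),"ang",np.degrees(a0).round(2),"r",np.linalg.norm(p-C).round(4),"F",s["wrist_force"].round(1),"gap",s["finger_gap"].round(4))
    for d in degs:
        a=a0+sgn*np.radians(d);q=(C+.04*np.array([np.cos(a),np.sin(a)])-p)/.025;print([round(q[0],2),round(q[1],2),0,0],end=", ")
    print()
E
python3 - <<'E'
from h import *
plan(manip.state(),[2,5,10,15,20,25,30,40,50,60,70,80,90,100])
E
```

```text
Traceback (most recent call last):
  File "h.py", line 30, in plan
    p=s["tcp_pos"][:2];a0=np.arctan2(*(p-C)[::-1]);print("t",s["clock"].round(2),"p",s["tcp_pos"].round(4),"ang",np.degrees(a0).round(2),"r",np.linalg.norm(p-C).round(4),"F",s["wrist_force"].round(1),"gap",s["finger_gap"].round(4))
                                                             ^^^^^^^^^^^^^^^^
AttributeError: 'float' object has no attribute 'round'
```

```bash
sed -i 's/s\["clock"\].round(2)/s["clock"]/; s/s\["finger_gap"\].round(4)/s["finger_gap"]/' h.py
python3 - <<'E'
from h import *
plan(manip.state(),[2,5,10,15,20,25,30,40,50,60,70,80,90,100])
E
```

```text
t 3.7667 p [0.4265 0.2291 0.0836] ang -152.36 r 0.0396 F [ 5.5  5.2 -2.1] gap 0.016243412184043304
[np.float64(-0.04), np.float64(0.04), 0, 0], [np.float64(-0.07), np.float64(0.12), 0, 0], [np.float64(-0.12), np.float64(0.25), 0, 0], [np.float64(-0.16), np.float64(0.38), 0, 0], [np.float64(-0.18), np.float64(0.52), 0, 0], [np.float64(-0.19), np.float64(0.66), 0, 0], [np.float64(-0.2), np.float64(0.8), 0, 0], [np.float64(-0.16), np.float64(1.08), 0, 0], [np.float64(-0.08), np.float64(1.34), 0, 0], [np.float64(0.05), np.float64(1.59), 0, 0], [np.float64(0.22), np.float64(1.81), 0, 0], [np.float64(0.43), np.float64(2.0), 0, 0], [np.float64(0.66), np.float64(2.15), 0, 0], [np.float64(0.92), np.float64(2.26), 0, 0],
```

Request:
{"name": "drive_tool", "arguments": {"moves": [[-0.07,0.12,0,0],[-0.12,0.25,0,0],[-0.16,0.38,0,0],[-0.18,0.52,0,0],[-0.19,0.66,0,0],[-0.2,0.8,0,0],[-0.2,0.8,0,0]], "gripper": 8}}

```text
clock: 4.35
tcp_pos: [0.422, 0.2493, 0.0836]
tool_rot: [2.585, 1.782, 0.008]
wrist_force: [8.1, 0.9, -1.3]
finger_gap: 0.0159
```

```bash
python3 - <<'E'
from h import *
plan(manip.state(),[10*k for k in range(1,18)])
E
```

```text
t 4.35 p [0.422  0.2493 0.0836] ang 177.47 r 0.0397 F [ 8.1  0.9 -1.3] gap 0.015939839408710302
[np.float64(0.02), np.float64(0.28), 0, 0], [np.float64(0.11), np.float64(0.54), 0, 0], [np.float64(0.24), np.float64(0.79), 0, 0], [np.float64(0.41), np.float64(1.01), 0, 0], [np.float64(0.61), np.float64(1.2), 0, 0], [np.float64(0.85), np.float64(1.35), 0, 0], [np.float64(1.1), np.float64(1.46), 0, 0], [np.float64(1.38), np.float64(1.52), 0, 0], [np.float64(1.66), np.float64(1.53), 0, 0], [np.float64(1.93), np.float64(1.49), 0, 0], [np.float64(2.2), np.float64(1.41), 0, 0], [np.float64(2.45), np.float64(1.28), 0, 0], [np.float64(2.67), np.float64(1.11), 0, 0], [np.float64(2.85), np.float64(0.9), 0, 0], [np.float64(3.0), np.float64(0.67), 0, 0], [np.float64(3.11), np.float64(0.41), 0, 0], [np.float64(3.17), np.float64(0.14), 0, 0],
```

No stop at 200°, so it must be near 20°, about 157° further on. I'll crank 130° more.

Request:
{"name": "drive_tool", "arguments": {"moves": [[0.03,0.28,0,0],[0.12,0.54,0,0],[0.25,0.79,0,0],[0.42,1.01,0,0],[0.62,1.2,0,0],[0.86,1.35,0,0],[1.11,1.46,0,0],[1.39,1.52,0,0],[1.67,1.53,0,0],[1.94,1.49,0,0],[2.21,1.41,0,0],[2.46,1.28,0,0],[2.68,1.11,0,0],[2.68,1.11,0,0],[2.68,1.11,0,0]], "gripper": 8}}

```text
clock: 5.6
tcp_pos: [0.4895, 0.2768, 0.0837]
tool_rot: [2.585, 1.781, 0.01]
wrist_force: [2.7, -0.2, 1.8]
finger_gap: 0.016
```

```bash
python3 - <<'E'
from h import *
plan(manip.state(),[5*k for k in range(1,11)])
E
```

```text
t 5.6 p [0.4895 0.2768 0.0837] ang 46.4 r 0.0405 F [ 2.7 -0.2  1.8] gap 0.015972031771524772
[np.float64(0.08), np.float64(-0.11), 0, 0], [np.float64(0.17), np.float64(-0.22), 0, 0], [np.float64(0.25), np.float64(-0.34), 0, 0], [np.float64(0.32), np.float64(-0.46), 0, 0], [np.float64(0.37), np.float64(-0.59), 0, 0], [np.float64(0.42), np.float64(-0.72), 0, 0], [np.float64(0.45), np.float64(-0.86), 0, 0], [np.float64(0.47), np.float64(-0.99), 0, 0], [np.float64(0.48), np.float64(-1.13), 0, 0], [np.float64(0.48), np.float64(-1.27), 0, 0],
```

Request:
{"name": "drive_tool", "arguments": {"moves": [[0.1,-0.11,0,0],[0.18,-0.22,0,0],[0.26,-0.34,0,0],[0.34,-0.46,0,0],[0.39,-0.59,0,0],[0.43,-0.7,0,0],[0.43,-0.7,0,0],[0.43,-0.7,0,0]], "gripper": 8}}

```text
clock: 6.27
tcp_pos: [0.4999, 0.2608, 0.0837]
tool_rot: [-2.586, -1.783, -0.012]
wrist_force: [-0.7, 11.9, -0.5]
finger_gap: 0.016
```

```bash
python3 - <<'E'
from h import *
from scipy.optimize import least_squares
D=np.array([(.4615,.2077),(.4265,.2291),(.422,.2493),(.4895,.2768),manip.state()["tcp_pos"][:2]])
r=least_squares(lambda c:np.hypot(*(D-c).T)-.04,[.46,.247]);print(r.x,r.fun)
plan(manip.state(),[5*k for k in range(1,8)])
cv2.imwrite("pics/w4.png",manip.snapshot("wrist")[...,::-1])
E
```

```text
[0.46199939 0.24771092] [1.40325585e-05 8.20799672e-05 3.09463404e-05 3.07152283e-05
 8.74961647e-05]
t 6.2667 p [0.4999 0.2608 0.0837] ang 19.17 r 0.0405 F [-0.7 11.9 -0.5] gap 0.015978815287149027
[np.float64(0.02), np.float64(-0.14), 0, 0], [np.float64(0.05), np.float64(-0.28), 0, 0], [np.float64(0.06), np.float64(-0.42), 0, 0], [np.float64(0.07), np.float64(-0.56), 0, 0], [np.float64(0.06), np.float64(-0.69), 0, 0], [np.float64(0.04), np.float64(-0.83), 0, 0], [np.float64(0.01), np.float64(-0.97), 0, 0],
```

View pics/w4.png

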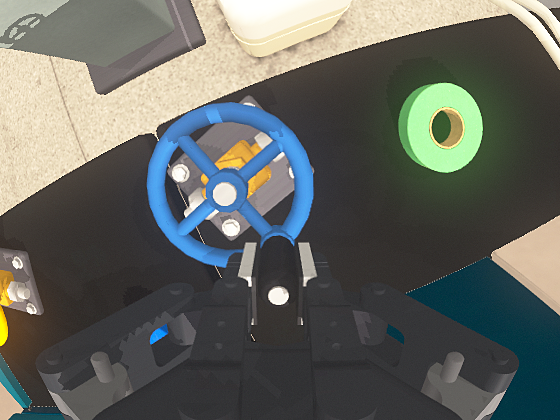

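The circle fit gives the axis at (0.4620, 0.2477) with residuals under 0.1 mm. The handle is at 19.1° and force is building at 12 N. I'll push slightly further to confirm this is the stop and dwell there.

Request:
{"name": "drive_tool", "arguments": {"moves": [[0.02,-0.1,0,0],[0.04,-0.2,0,0],[0.04,-0.2,0,0],[0.04,-0.2,0,0],[0.04,-0.2,0,0],[0.04,-0.2,0,0]], "gripper": 8}}

```text
clock: 6.82
tcp_pos: [0.4999, 0.2604, 0.0837]
tool_rot: [-2.577, -1.783, -0.02]
wrist_force: [-1.1, 24.5, -1.4]
finger_gap: 0.0159
```

```bash
sed -i 's/^C=.*/C=np.array([.4620,.2477])/' h.py; python3 - <<'E'
from h import *
plan(manip.state(),[5])
E
```

```text
t 6.8167 p [0.4999 0.2604 0.0837] ang 18.54 r 0.04 F [-1.1 24.5 -1.4] gap 0.01587156721362306
[np.float64(0.04), np.float64(-0.13), 0, 0],
```

5 mm more command moved it only 0.4 mm, and the force rose to 24 N. That is the solid stop, and it matches the 20° foot direction. I'll hold there a moment longer.

Request:
{"name": "drive_tool", "arguments": {"moves": [[0.03,-0.16,0,0],[0.03,-0.16,0,0],[0.03,-0.16,0,0],[0.03,-0.16,0,0],[0.03,-0.16,0,0]], "gripper": 8}}

```text
clock: 7.23
tcp_pos: [0.4999, 0.2604, 0.0838]
tool_rot: [-2.569, -1.782, -0.027]
wrist_force: [0.2, 21.3, -2.6]
finger_gap: 0.0161
```

```bash
sed -i 's/print(\[round(q\[0\],2),round(q\[1\],2),0,0\]/print([float(round(q[0],2)),float(round(q[1],2)),0,0]/' h.py; python3 - <<'E'
from h import *
plan(manip.state(),[10*k for k in range(1,19)],1)
E
```

```text
t 7.2333 p [0.4999 0.2604 0.0838] ang 18.6 r 0.04 F [ 0.2 21.3 -2.6] gap 0.016060211303080718
[-0.11, 0.26, 0, 0], [-0.26, 0.49, 0, 0], [-0.46, 0.69, 0, 0], [-0.68, 0.86, 0, 0], [-0.93, 0.98, 0, 0], [-1.2, 1.06, 0, 0], [-1.48, 1.09, 0, 0], [-1.75, 1.07, 0, 0], [-2.03, 1.01, 0, 0], [-2.28, 0.89, 0, 0], [-2.51, 0.74, 0, 0], [-2.72, 0.55, 0, 0], [-2.88, 0.32, 0, 0], [-3.0, 0.07, 0, 0], [-3.08, -0.19, 0, 0], [-3.11, -0.47, 0, 0], [-3.1, -0.75, 0, 0], [-3.03, -1.02, 0, 0],
```

Request:
{"name": "drive_tool", "arguments": {"moves": [[-0.11,0.26,0,0],[-0.26,0.49,0,0],[-0.46,0.69,0,0],[-0.68,0.86,0,0],[-0.93,0.98,0,0],[-1.2,1.06,0,0],[-1.48,1.09,0,0],[-1.75,1.07,0,0],[-2.03,1.01,0,0],[-2.28,0.89,0,0],[-2.51,0.74,0,0],[-2.72,0.55,0,0],[-2.88,0.32,0,0],[-3.0,0.07,0,0],[-3.08,-0.19,0,0],[-3.11,-0.47,0,0],[-3.1,-0.75,0,0],[-3.03,-1.02,0,0],[-3.03,-1.02,0,0]], "gripper": 8}}

```text
clock: 8.82
tcp_pos: [0.4243, 0.2341, 0.0836]
tool_rot: [-2.57, -1.781, -0.029]
wrist_force: [7.1, -0.2, -1.3]
finger_gap: 0.016
```

```bash
python3 - <<'E'
from h import *
plan(manip.state(),[10*k for k in range(1,20)],1)
print(R.from_rotvec(manip.state()["tool_rot"]).as_matrix().round(3))
E
```

```text
t 8.8167 p [0.4243 0.2341 0.0836] ang -160.2 r 0.0401 F [ 7.1 -0.2 -1.3] gap 0.016024002048532406
[0.12, -0.25, 0, 0], [0.28, -0.48, 0, 0], [0.47, -0.68, 0, 0], [0.7, -0.84, 0, 0], [0.96, -0.96, 0, 0], [1.22, -1.03, 0, 0], [1.5, -1.06, 0, 0], [1.78, -1.03, 0, 0], [2.05, -0.96, 0, 0], [2.3, -0.85, 0, 0], [2.53, -0.69, 0, 0], [2.73, -0.49, 0, 0], [2.89, -0.26, 0, 0], [3.01, -0.01, 0, 0], [3.08, 0.26, 0, 0], [3.11, 0.54, 0, 0], [3.08, 0.82, 0, 0], [3.01, 1.08, 0, 0], [2.9, 1.34, 0, 0], 
[[ 0.351  0.936  0.007]
 [ 0.936 -0.351  0.022]
 [ 0.023 -0.002 -1.   ]]
```

The wheel is 181° open and the tilt is small (about 1.3°). Next is the second half turn.

Request:
{"name": "drive_tool", "arguments": {"moves": [[0.12,-0.25,0,0],[0.28,-0.48,0,0],[0.47,-0.68,0,0],[0.7,-0.84,0,0],[0.96,-0.96,0,0],[1.22,-1.03,0,0],[1.5,-1.06,0,0],[1.78,-1.03,0,0],[2.05,-0.96,0,0],[2.3,-0.85,0,0],[2.53,-0.69,0,0],[2.73,-0.49,0,0],[2.89,-0.26,0,0],[3.01,-0.01,0,0],[3.08,0.26,0,0],[3.11,0.54,0,0],[3.08,0.82,0,0],[3.01,1.08,0,0],[3.01,1.08,0,0]], "gripper": 8}}

```text
clock: 10.4
tcp_pos: [0.4996, 0.2621, 0.0836]
tool_rot: [-2.57, -1.782, -0.028]
wrist_force: [-4.4, 0.3, 4.7]
finger_gap: 0.0162
```

```bash
python3 - <<'E'
from h import *
plan(manip.state(),[10*k for k in range(1,20)],1)
E
```

```text
t 10.4 p [0.4996 0.2621 0.0836] ang 20.9 r 0.0402 F [-4.4  0.3  4.7] gap 0.016208572898325654
[-0.13, 0.25, 0, 0], [-0.29, 0.47, 0, 0], [-0.49, 0.67, 0, 0], [-0.73, 0.82, 0, 0], [-0.98, 0.94, 0, 0], [-1.25, 1.01, 0, 0], [-1.53, 1.03, 0, 0], [-1.81, 1.0, 0, 0], [-2.07, 0.92, 0, 0], [-2.33, 0.8, 0, 0], [-2.55, 0.64, 0, 0], [-2.75, 0.43, 0, 0], [-2.9, 0.2, 0, 0], [-3.02, -0.05, 0, 0], [-3.08, -0.32, 0, 0], [-3.1, -0.6, 0, 0], [-3.07, -0.88, 0, 0], [-3.0, -1.15, 0, 0], [-2.88, -1.4, 0, 0],
```

One turn is open (20.9°). Starting the third half turn.

Request:
{"name": "drive_tool", "arguments": {"moves": [[-0.13,0.25,0,0],[-0.29,0.47,0,0],[-0.49,0.67,0,0],[-0.73,0.82,0,0],[-0.98,0.94,0,0],[-1.25,1.01,0,0],[-1.53,1.03,0,0],[-1.81,1.0,0,0],[-2.07,0.92,0,0],[-2.33,0.8,0,0],[-2.55,0.64,0,0],[-2.75,0.43,0,0],[-2.9,0.2,0,0],[-3.02,-0.05,0,0],[-3.08,-0.32,0,0],[-3.1,-0.6,0,0],[-3.07,-0.88,0,0],[-3.0,-1.15,0,0],[-3.0,-1.15,0,0]], "gripper": 8}}

```text
clock: 11.98
tcp_pos: [0.4249, 0.2327, 0.0836]
tool_rot: [-2.571, -1.781, -0.029]
wrist_force: [3.2, -0.6, -0.5]
finger_gap: 0.0159
```

```bash
python3 - <<'E'
from h import *
s=manip.state();a=np.degrees(np.arctan2(*(s["tcp_pos"][:2]-C)[::-1]))%360
plan(s,[10*k for k in range(1,17)]+[360+19-a],1)
E
```

```text
t 11.9833 p [0.4249 0.2327 0.0836] ang -157.91 r 0.04 F [ 3.2 -0.6 -0.5] gap 0.015864616435855693
[0.13, -0.25, 0, 0], [0.3, -0.47, 0, 0], [0.5, -0.66, 0, 0], [0.73, -0.81, 0, 0], [0.99, -0.92, 0, 0], [1.26, -0.98, 0, 0], [1.54, -1.0, 0, 0], [1.82, -0.96, 0, 0], [2.08, -0.88, 0, 0], [2.33, -0.75, 0, 0], [2.56, -0.59, 0, 0], [2.74, -0.38, 0, 0], [2.9, -0.15, 0, 0], [3.0, 0.11, 0, 0], [3.07, 0.38, 0, 0], [3.08, 0.66, 0, 0], [3.0, 1.12, 0, 0],
```

Request:
{"name": "drive_tool", "arguments": {"moves": [[0.13,-0.25,0,0],[0.3,-0.47,0,0],[0.5,-0.66,0,0],[0.73,-0.81,0,0],[0.99,-0.92,0,0],[1.26,-0.98,0,0],[1.54,-1.0,0,0],[1.82,-0.96,0,0],[2.08,-0.88,0,0],[2.33,-0.75,0,0],[2.56,-0.59,0,0],[2.74,-0.38,0,0],[2.9,-0.15,0,0],[3.0,0.11,0,0],[3.07,0.38,0,0],[3.08,0.66,0,0],[3.05,0.9,0,0],[3.0,1.12,0,0],[3.0,1.12,0,0],[3.0,1.12,0,0]], "gripper": 8}}

```text
clock: 13.65
tcp_pos: [0.5002, 0.2603, 0.0836]
tool_rot: [-2.571, -1.782, -0.028]
wrist_force: [-2.9, -0.5, 4.9]
finger_gap: 0.0159
```

```bash
python3 - <<'E'
from h import *
plan(manip.state(),[])
cv2.imwrite("pics/w5.png",manip.snapshot("wrist")[...,::-1])
t=manip.snapshot("top")[...,::-1];cv2.imwrite("pics/t5.png",t[150:270])
plan(manip.state(),[])
E
```

```text
t 13.65 p [0.5002 0.2603 0.0836] ang 18.27 r 0.0402 F [-2.9 -0.5  4.9] gap 0.01589089296732595

t 13.75 p [0.5002 0.2603 0.0836] ang 18.27 r 0.0402 F [-2.7  0.   5. ] gap 0.01637609042591952
```

View pics/w5.png

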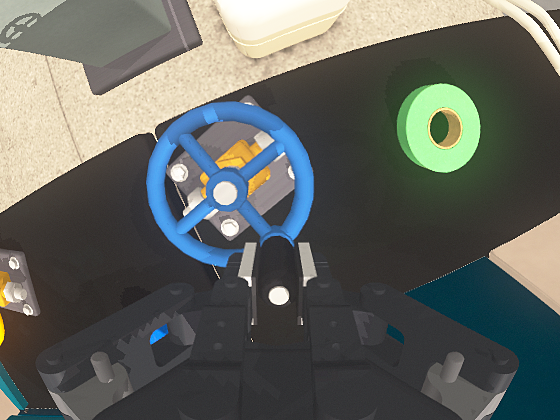

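View pics/t5.png

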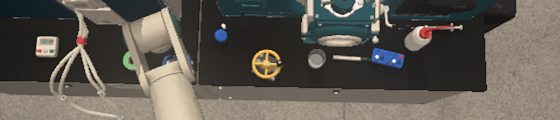

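The wrist view is the same as at the stop: handle top at (279,296), hub at (225,194). The top view shows the bystanders unmoved. The wheel is at rest, so I'm handing in.

```bash
python3 -c "
from cell import manip
print(manip.job_done())"
```

```text
the job is handed in; nothing more can be done
None
```

I cranked the blue wheel clockwise to its stop, then opened it two full turns counterclockwise. I handed in at 13.75 s with the gripper still closed on the handle; no verdict was reported.

- **Stop:** a further 5 mm of commanded push moved the handle only 0.4 mm, and the force rose to about 24 N. The handle stood at about 18.6°, which matches the foot's +x direction of about 20° read from the bolts. I held it there for over 0.5 s.
- **Two turns:** the handle ended at 18.3°, within 1° of two whole turns; the tolerance is about 14°. It did not move between the last two readings.
- **Grip:** the gripper stopped on the handle at about a 16 mm opening, where I expected 18 mm. It stayed that way through all the turns. The contact force on the handle can't be read directly.
- **Height and tilt:** the grasp point sits about 8 mm above `blue_grip`. The tool picked up about 1.3° of tilt while pushing on the stop.
- **Other things on the bench:** the last top view shows the yellow valve and the bystanders in view where they were. The arm partly hid the tape roll there, but it looks undisturbed in the wrist view.

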